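# Power-cycle the hung gateway at the power board

### The arm

A 6-joint arm with a two-finger parallel gripper is mounted at the origin on the work surface. World frame = base frame: x ahead of the robot, y to its left, z up, the work surface at z = 0. Lengths are in m, angles in rad, forces in N, time in s.
With the tool pointing down it reaches from about 0.325 to 0.925 m from the base axis. Payload 3.1 kg.
Tool frame: the origin (TCP) lies on the front face of the gripper's body, between the roots of the fingers; the fingertips stand 73 mm ahead of it and the grasp point (between the pads) lies 54 mm ahead of it; x points along the fingers, z is the direction in which the jaws open and shut, and the axes are right-handed (so a half turn about x gives the same grasp; the last joint's range is limited). The gripper opens to 85 mm and grips with 20 to 120 N. Pads are 22 mm wide; open, the fingers measure 114 mm over their backs; the gripper's body (76 mm by 85 mm) begins 54 mm behind the grasp point. The pads swing forward as they close: fully open they stand 13 mm farther back than shut.
Start: joints at [-0.112, 0.217, 1.613, -0, 1.311, -0.112], TCP at [0.625, 0, 0.304] pointing down, gripper open.
Joint ranges: [-2.75, 2.75], [-0.78, 2.1], [0.31, 2.55], [-1.13, 4.27], [0.13, 2.63], [-2.58, 2.58]. Speed limits (rad/s): [2.79, 2.79, 3.14, 3.14, 3.14, 3.14].

### API

Orientations are given as [roll, pitch, yaw] about the fixed x, y, z axes, in that order (R = Rz(yaw) Ry(pitch) Rx(roll)).
In Python, from station import arm gives the robot as it stands.
- The arm moves only by the shell command python3 -m creep 'ROWS' [FORCE]. ROWS is a JSON object of lists of equal length, an entry for each row: "delta_rot": the turn, a rotation vector about the tool's x, y, z in degrees, a list of three; "delta_pos": the shift along the tool's x, y, z in cm, a list of three; "grip": the opening, from -1 (shut) to 1 (fully open). A call has 1 to 20 rows; each row shifts and turns the pose as measured when the row begins, along the tool's axes as they then stand; what a row does not reach is not made up. A row lasts 1/8 s, in which the tool goes at most 62.5 mm and 10.7 degrees, less where a joint would pass 70% of its speed; a pose out of reach is approached as far as the arm can. A call is refused whole if a number of a shift passes 6.25 or a number of a turn 10.7, either way. A call with a gripper value outside its range is refused whole. The fingers move at their own pace and stop on an object; FORCE is the grip in N (left out, the last holds). Time passes only in rows, so rows that do not move let the fingers close. It gives the time, the measured TCP pose, the force and the opening at its end, in the units of the state.
- arm.read_state(): the state, without advancing time (a new reading comes with each control period).
- arm.snapshot(name): name is "scene" or "side" or "wrist"; returns the picture (420x560x3 uint8, red, green, blue); there is no depth.
- arm.get_calibration(name): a dict with "vfov" (degrees; the focal length in pixels is half the picture's height over the tangent of half this angle, whatever the lens; pixels are square), "cx", "cy" (the principal point, pixels), "world_to_cam" (4x4, takes a point from world to camera coordinates); the wrist camera has in their place "hand_eye" (4x4, takes a point from camera to tool coordinates, whose origin is the TCP and whose axes are the tool frame's). Camera axes: x right, y down, z forward; pixel columns grow to the right and rows downward; lengths in m; the calibration is good to about 2 mm. A picture is of the moment at which its call begins: read the wrist's pose just before it. get_calibration takes no time and is no camera call.
- arm.finish_job(): hands the job in, once; it reports no verdict.
Trained networks look in the newest picture that a camera, given by its name, has taken for a name from the list of things; names that differ only in an ending like _2 or _b are one class to them, and where a whole thing is asked for, a point or a joint stands for the part that bears it (a point fixed in the world has none). Each returns a list of dicts, best first, with "p" (0 to 1); they miss things now and then, are a little off and sometimes report something else, mostly with a low value. They report only what shows in the picture. A call takes as long as a camera call. They do not tell look-alikes from the thing itself.
- arm.spot_in(label, camera): "at" ([x, y, z] in m, in world coordinates, good to about 4 mm: the middle of the surface that is visible of it).
The state is a dict: "clock": time; "q": joint angles; "joint_vel": joint speeds; "effort": joint torques, N m; "ee_pos": TCP position; "orientation": TCP orientation; "contact_force": force on the tool from outside, world axes, zero at the start; "torque": the same for the moment, N m; "gripper_width": finger opening in m.
Only numpy, scipy, OpenCV 4.12 (cv2) and the standard library are available. Lean on these libraries where they do the work, as an engineer would, in place of code of your own. Each camera call takes 0.05 s, during which the arm holds its last target. There are 200 camera calls.

### The job

The wireless gateway, the plug-in box with the two stub antennas, has hung: power-cycle it at its own rocker switch, the one straight across from its socket on the power board. With the fingertips gently press the raised end of that switch to turn it off, leave it off for at least three seconds, then gently press its other end, now raised, to turn it on again, and withdraw. Grip nothing, leave the other three switches on, and leave the plugs and the things lying around where they are.

Things in the scene. Friction and masses are not known exactly. Their poses are not given: they have to be found in the camera images.
- board: White four-way power board, 114 (x) by 320 (y) by 30 mm high, screwed to the bench, cannot move; its grey skirt and small screw ears stick out past its ends. Origin: centre of its underside, on the bench. Its own y axis runs along its length, x across it. The row of four black rocker switches lies along its -x side (nearer the robot), the row of four sockets along its +x side; each switch belongs to the socket directly across from it (56 mm in +x), pitch 70 mm along y.
- switch1 (a joint): First (far left, +y end) rocker switch, black, tilting along the board's length about an axis along the board's x. +0.17 rad = ON: its -y end (marked with a small white dot) lies flat and its +y end is raised; -0.17 rad = OFF: the +y end lies flat and the -y end (dot) is raised. It snaps over at 0 to whichever side it is nearer; all four start ON. About 3.5 N down on the raised tip takes it over.
- switch2 (a joint): Second rocker switch, black, tilting along the board's length about an axis along the board's x. +0.17 rad = ON: its -y end (marked with a small white dot) lies flat and its +y end is raised; -0.17 rad = OFF: the +y end lies flat and the -y end (dot) is raised. It snaps over at 0 to whichever side it is nearer; all four start ON. About 3.5 N down on the raised tip takes it over.
- switch3 (a joint): Third rocker switch, black, tilting along the board's length about an axis along the board's x. +0.17 rad = ON: its -y end (marked with a small white dot) lies flat and its +y end is raised; -0.17 rad = OFF: the +y end lies flat and the -y end (dot) is raised. It snaps over at 0 to whichever side it is nearer; all four start ON. About 3.5 N down on the raised tip takes it over.
- switch4 (a joint): Fourth (far right, -y end) rocker switch, black, tilting along the board's length about an axis along the board's x. +0.17 rad = ON: its -y end (marked with a small white dot) lies flat and its +y end is raised; -0.17 rad = OFF: the +y end lies flat and the -y end (dot) is raised. It snaps over at 0 to whichever side it is nearer; all four start ON. About 3.5 N down on the raised tip takes it over.
- pivot1 (a point): Middle of rocker 1: on its tilt axis, in the valley between its two flat halves, 4.8 mm above the board's top. Rocker 22 mm (x) by 32 mm (y), tips 16 mm either side along the board's y. The raised tip is 5.3 mm above this point; pressed home, its half lies flat at this height, 2.3 mm above the bezel (39 mm long). Press over the raised tip: a fingertip reaching past this point blocks the other half.
- pivot2 (a point): Middle of rocker 2: on its tilt axis, in the valley between its two flat halves, 4.8 mm above the board's top. Rocker 22 mm (x) by 32 mm (y), tips 16 mm either side along the board's y. The raised tip is 5.3 mm above this point; pressed home, its half lies flat at this height, 2.3 mm above the bezel (39 mm long). Press over the raised tip: a fingertip reaching past this point blocks the other half.
- pivot3 (a point): Middle of rocker 3: on its tilt axis, in the valley between its two flat halves, 4.8 mm above the board's top. Rocker 22 mm (x) by 32 mm (y), tips 16 mm either side along the board's y. The raised tip is 5.3 mm above this point; pressed home, its half lies flat at this height, 2.3 mm above the bezel (39 mm long). Press over the raised tip: a fingertip reaching past this point blocks the other half.
- pivot4 (a point): Middle of rocker 4: on its tilt axis, in the valley between its two flat halves, 4.8 mm above the board's top. Rocker 22 mm (x) by 32 mm (y), tips 16 mm either side along the board's y. The raised tip is 5.3 mm above this point; pressed home, its half lies flat at this height, 2.3 mm above the bezel (39 mm long). Press over the raised tip: a fingertip reaching past this point blocks the other half.
- socket1 (a point): Centre of socket 1 (first (far left, +y end)), on the board's top face, 30 mm above the bench, across from switch 1.
- socket2 (a point): Centre of socket 2 (second), on the board's top face, 30 mm above the bench, across from switch 2.
- socket3 (a point): Centre of socket 3 (third), on the board's top face, 30 mm above the bench, across from switch 3.
- socket4 (a point): Centre of socket 4 (fourth (far right, -y end)), on the board's top face, 30 mm above the bench, across from switch 4.
- gateway: Plug-in wireless gateway: black oblong box 44 mm (y) by 70 mm (x) by 36 mm tall with two stub antennas (10 mm thick) hinged on its sides and pointing away from the switches, 53 to 69 mm wide there, reaching 103 mm out and 49 mm up. Plugged face down into one of the sockets. Origin: on its underside at the axis of its pins, which is on the socket's centre; the box reaches 18 mm from it towards the switches and 52 mm away. Loose: held only by its pins.
- charger: Small white charger cube, 34 by 32 by 38 mm, plugged into another socket; origin at the middle of its underside. Leave it alone.
- timer: Black plug-in timer with a round grey dial on top: 66 mm (x) by 56 mm (y), 39 mm tall, reaching 22 mm from its origin (underside, pin axis) towards the switches. Plugged into another socket. Leave it alone.
- blank: White round socket blank, 40 mm across, 11 mm tall with its finger ridge, in the remaining socket; origin at the middle of its underside. Leave it alone.
- tape: Roll of masking tape lying flat, 96 mm across, 24 mm high, past the board's +y end. Leave it alone.
- screwdriver: Screwdriver 170 mm long lying on the bench on the robot's side of the board; origin at its middle on the bench. Leave it alone.
- tub: Clear open plastic tub of small parts, 110 by 160 by 55 mm high, beyond the board. Leave it alone.
- reel: Empty black spoked reel lying flat, about 177 mm across, 15 mm high, beyond the board. Leave it alone.
Mind the look-alikes: they are no part of the job. Leave any pink or turquoise look-alike of the gateway alone.

How it is judged:
By the outcome, as a careful person would: the job done as asked, in the order asked, and still so for the second after the job is handed in, with the robot touching nothing.
It also fails if it takes over 42 s, if anything falls off the work surface, if the arm or the gripper's body presses on something with over 40 N, if the wrist force passes 120 N, or if a joint passes its speed limit or range.

## Working session

There is one attempt and no reset: what is moved stays moved. The work goes in short steps, Python scripts to look and compute and a shell command to move; the robot and the scene stay as the last step left them, time stands still between calls to the robot, and variables do not carry over. Pictures are saved under pics/ and viewed, about 8 in all and at most 12, crops included, and the job is handed in when it is done.

```bash
mkdir -p pics; python3 - <<'E'
from station import arm
import cv2
for c in ["scene","wrist"]:
    im=arm.snapshot(c); cv2.imwrite(f"pics/{c}0.png",im[:,:,::-1])
    for l in ["board","gateway","charger","timer","blank","switch1","pivot1"]:
        print(c,l,[([round(v,3) for v in d["at"]],round(d["p"],2)) for d in arm.spot_in(l,c)][:5])
s=arm.read_state();print(s)
E
```

```text
scene board [([0.553, -0.005, 0.03], 0.63), ([0.655, -0.216, 0.021], 0.3)]
scene gateway [([0.876, 0.164, 0.045], 0.94), ([0.599, -0.032, 0.065], 0.92), ([0.341, 0.113, 0.041], 0.89), ([0.278, -0.232, 0.042], 0.7), ([0.471, 0.226, 0.047], 0.67)]
scene charger [([0.596, 0.04, 0.063], 0.51)]
scene timer [([0.57, -0.093, 0.062], 0.97), ([0.549, -0.006, 0.03], 0.23)]
scene blank []
scene switch1 [([0.534, 0.052, 0.035], 0.44), ([0.598, -0.032, 0.066], 0.17)]
scene pivot1 [([0.549, -0.006, 0.031], 0.59)]
wrist board [([0.54, 0.014, 0.027], 0.93)]
wrist gateway [([0.344, 0.11, 0.019], 0.91), ([0.842, 0.158, 0.05], 0.71), ([0.592, -0.03, 0.066], 0.57)]
wrist charger [([0.586, 0.044, 0.066], 0.66), ([0.6, 0.179, 0.02], 0.61), ([0.531, 0.055, 0.033], 0.19)]
wrist timer [([0.559, -0.089, 0.061], 0.62)]
wrist blank [([0.521, -0.16, 0.038], 0.81), ([0.542, 0.013, 0.034], 0.16)]
wrist switch1 [([0.493, -0.073, 0.036], 0.88), ([0.53, 0.053, 0.035], 0.66), ([0.507, -0.01, 0.032], 0.62)]
wrist pivot1 [([0.543, 0.016, 0.03], 0.9), ([0.736, -0.007, 0.014], 0.25)]
{'clock': 0.8, 'q': array([-1.12224240e-01,  2.16857413e-01,  1.61335605e+00, -8.45882795e-06,
        1.31132059e+00, -1.12228838e-01]), 'joint_vel': array([-2.28927463e-03,  2.21112908e-03, -1.28520366e-03, -7.07669144e-04,
        9.12483100e-06, -1.62636731e-03]), 'effort': array([-6.38839424e-06, -3.96835291e+01, -3.04234171e+01, -1.72414739e-04,
        5.28431738e-04,  1.29110239e-05]), 'ee_pos': array([6.25025591e-01, 2.23719727e-06, 3.03949704e-01]), 'orientation': array([-0.25083963,  1.57073715, -0.25083286]), 'contact_force': array([ 0.41397573, -0.53057964, -0.62830316]), 'torque': array([ 0.04398504,  0.02574334, -0.01360798]), 'gripper_width': 0.08540468545603545}
```

View pics/scene0.png

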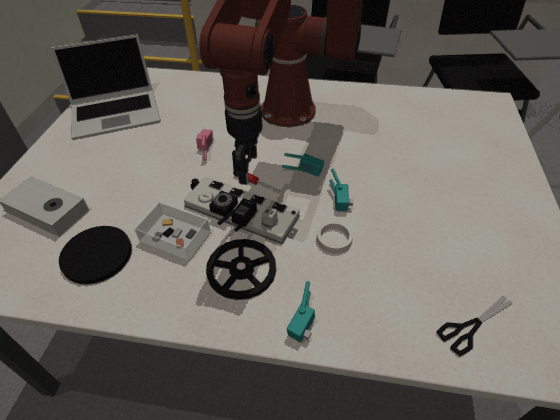

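View pics/wrist0.png

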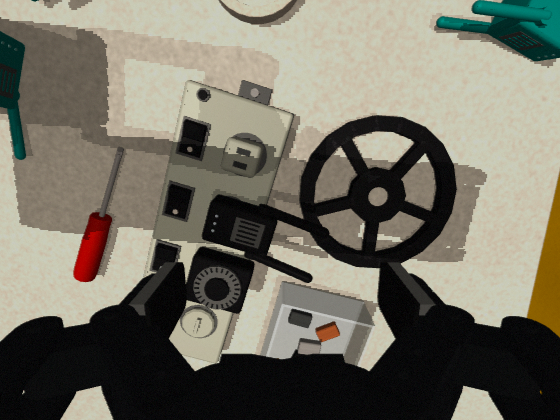

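The wrist picture shows, from the +y end (top): charger, black gateway at (240,225), timer and blank. The gateway is therefore in socket 2, and switch 2 is at about (179,202). Switch 1 is at (192,139). The pink and turquoise look-alikes lie off the board. The board is yawed by about -15°.

```bash
cat > h.py <<'E'
from station import arm
import numpy as np
from scipy.spatial.transform import Rotation as R
def pose():
    s=arm.read_state(); T=np.eye(4); T[:3,:3]=R.from_euler('xyz',s["orientation"]).as_matrix(); T[:3,3]=s["ee_pos"]; return T,s
def ray(T,px,z):
    c=arm.get_calibration("wrist"); f=210/np.tan(np.radians(c["vfov"]/2))
    M=T@np.array(c["hand_eye"]); d=M[:3,:3]@[(px[0]-c["cx"])/f,(px[1]-c["cy"])/f,1]; o=M[:3,3]
    return o+d*(z-o[2])/d[2]
def proj(T,P):
    c=arm.get_calibration("wrist"); f=210/np.tan(np.radians(c["vfov"]/2))
    p=np.linalg.inv(T@np.array(c["hand_eye"]))@np.append(P,1); return f*p[:2]/p[2]+[c["cx"],c["cy"]]
E
python3 - <<'E'
from h import *
T,s=pose(); np.set_printoptions(precision=4,suppress=True)
c=arm.get_calibration("wrist");print(np.array(c["hand_eye"]),c["vfov"]);print(T)
a,b,e=[ray(T,p,.034) for p in [(193,139),(179,202),(165,257)]]
print(a,b,e,np.linalg.norm(a-b))
for p in [(187,81),(294,115)]: print(ray(T,p,.03))
# board edge and corner
k=[ray(T,p,.03) for p in [(187,81),(294,115)]]; d=k[1]-k[0]; print("yaw",np.degrees(np.arctan2(d[1],d[0])),np.linalg.norm(d[:2]))
d=a-b;print("yaw",np.degrees(np.arctan2(-d[0],d[1])))
E
```

```text
[[ 0.0008 -0.2604  0.9655 -0.0702]
 [-0.0006 -0.9655 -0.2604  0.0662]
 [ 1.     -0.0004 -0.0009 -0.0009]
 [ 0.      0.      0.      1.    ]] 66.3369760457247
[[ 0.0001 -0.      1.      0.625 ]
 [-0.      1.      0.      0.    ]
 [-1.     -0.      0.0001  0.3039]
 [ 0.      0.      0.      1.    ]]
[0.5323 0.0541 0.034 ] [ 0.5123 -0.0125  0.034 ] [ 0.4909 -0.0768  0.034 ] 0.06964002490673021
[0.5293 0.1105 0.03  ]
[0.6365 0.0779 0.03  ]
yaw -16.89492390479256 0.11197816831417758
yaw -16.728259777258035
```

```bash
python3 -m creep '{"delta_pos":[[1.5,0.1,-3.6],[3,0.1,-3.6],[3,0.1,-3.6],[3,0.1,0],[2.9,0,0],[0,0,0],[0,0,0]],"delta_rot":[[0,0,0],[0,0,0],[0,0,0],[8.4,0,0],[8.4,0,0],[0,0,0],[0,0,0]],"grip":[-1,-1,-1,-1,-1,-1,-1]}'
python3 - <<'E'
from h import *
import cv2
np.set_printoptions(precision=4,suppress=True)
T,s=pose(); im=arm.snapshot("wrist"); print(T,s["clock"],s["gripper_width"],s["contact_force"])
for q in [(0.5123,-0.0125),(0.5323,.0541),(.4909,-.0768)]: print(proj(T,[*q,.035]))
print([(d["at"],d["p"]) for d in arm.spot_in("switch2","wrist")])
cv2.imwrite("pics/w1.png",im[:,:,::-1])
E
```

```text
clock: 1.68
ee_pos: [0.5157, 0.0039, 0.169]
orientation: [0.169, 1.564, -0.13]
contact_force: [0.6, 0.2, 0.1]
gripper_width: -0.0004
[[ 0.0063  0.2941  0.9557  0.5157]
 [-0.0008  0.9558 -0.2941  0.0039]
 [-1.      0.0011  0.0062  0.169 ]
 [ 0.      0.      0.      1.    ]] 1.675 -0.00042313882606302347 [0.5502 0.1767 0.0774]
[284.4881 252.6302]
[283.9144 148.6224]
[282.2402 338.6916]
[([0.53, 0.0527, 0.0356], 0.8), ([0.4885, -0.0833, 0.0353], 0.77), ([0.5555, 0.0559, 0.0272], 0.68), ([0.5128, -0.003, 0.0341], 0.59)]
```

View pics/w1.png

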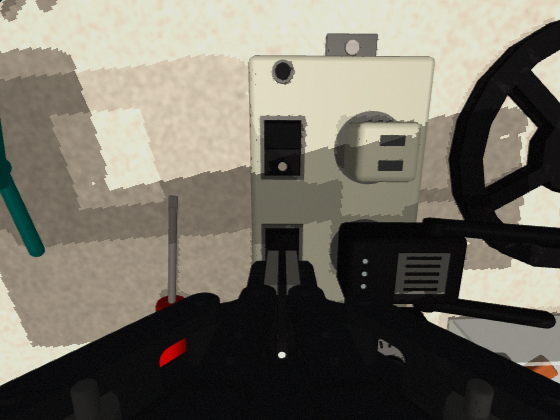

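The close view confirms the board is aligned with the tool. Switch 1's valley at (283,149) is where I predicted it, and the gateway box edge at column 338 is well clear of the fingers. Next I compute the offset to the raised tip of switch 2.

```bash
python3 - <<'E'
from h import *
np.set_printoptions(precision=4,suppress=True)
T,s=pose()
p1=ray(T,(283,149.5),.0345); th=np.radians(-16.8); y=np.array([-np.sin(th),np.cos(th),0])
e=ray(T,(282,225.5),.0325)
print(p1,p1-.07*y, "edge-based",e-.0195*y)
p2=(p1-.07*y+np.array([.5123,-.0125,.0345]))/2
for o in (.017,-.017):
    tip=p2+o*y; tip[2]=.045; print(o,"tool offset of tip, cm:",100*(np.linalg.inv(T)@np.append(tip,1))[:3]-[7.3,0,0])
E
```

```text
[0.5317 0.0537 0.0345] [ 0.5114 -0.0133  0.0345] edge-based [ 0.5106 -0.013   0.0325]
0.017 tool offset of tip, cm: [ 5.1212 -0.0346  0.0357]
-0.017 tool offset of tip, cm: [ 5.1175 -3.4345  0.0563]
```

```bash
python3 -m creep '{"delta_pos":[[1.6,0,0],[1.6,0,0],[1.4,0,0],[0.2,0,0],[0,0,0]],"delta_rot":[[0,0,0],[0,0,0],[0,0,0],[0,0,0],[0,0,0]],"grip":[-1,-1,-1,-1,-1]}'; python3 -m creep '{"delta_pos":[[0.2,0,0],[0.2,0,0]],"delta_rot":[[0,0,0],[0,0,0]],"grip":[-1,-1]}'
```

```text
clock: 2.4
ee_pos: [0.5173, 0.0037, 0.1191]
orientation: [0.17, 1.562, -0.128]
contact_force: [0.3, 0.6, 0.0]
gripper_width: -0.0002
clock: 2.65
ee_pos: [0.5179, 0.0036, 0.1155]
orientation: [0.171, 1.56, -0.127]
contact_force: [-0.2, 0.8, -0.3]
gripper_width: 0.0001
```

```bash
for i in 1 2; do :; done; python3 -m creep '{"delta_pos":[[0.2,0,-0.05],[0.15,0,0]],"delta_rot":[[0,0,0],[0,0,0]],"grip":[-1,-1]}'; python3 -m creep '{"delta_pos":[[0.15,0,0],[0.15,0,0]],"delta_rot":[[0,0,0],[0,0,0]],"grip":[-1,-1]}'
```

```text
clock: 2.9
ee_pos: [0.5178, 0.0038, 0.1125]
orientation: [0.172, 1.56, -0.126]
contact_force: [-1.0, 0.9, 4.1]
gripper_width: -0.0002
clock: 3.15
ee_pos: [0.518, 0.0042, 0.1099]
orientation: [0.247, 1.559, -0.051]
contact_force: [0.5, 0.2, 0.4]
gripper_width: 0.0
```

Force rose to 4.1 N and then dropped to 0.4 N, so the rocker appears to have snapped over. I'll lift, shift to the other end and look.

```bash
python3 -m creep '{"delta_pos":[[-1.5,0,0],[-1.5,0,0],[0,-1.7,-0.1],[0,-1.7,-0.1],[0,0,0]],"delta_rot":[[0,0,0],[0,0,0],[0,0.5,0],[0,0,0],[0,0,0]],"grip":[-1,-1,-1,-1,-1]}'
python3 - <<'E'
from h import *
import cv2
np.set_printoptions(precision=4,suppress=True)
T,s=pose(); im=arm.snapshot("wrist"); print(T,s["clock"],s["contact_force"])
cv2.imwrite("pics/w2.png",im[:,:,::-1])
p2=np.array([.5116,-.0130,.0348]);th=np.radians(-16.8); y=np.array([-np.sin(th),np.cos(th),0])
print(proj(T,p2))
tip=p2-.017*y; print("tip off cm",100*(np.linalg.inv(T)@np.append(tip,1))[:3]-[7.3,0,0])
E
```

```text
clock: 3.78
ee_pos: [0.5054, -0.0308, 0.1424]
orientation: [0.348, 1.566, 0.051]
contact_force: [-0.3, -0.4, 0.4]
gripper_width: -0.0003
[[ 0.0047  0.2932  0.956   0.5054]
 [ 0.0002  0.956  -0.2932 -0.0308]
 [-1.      0.0016  0.0044  0.1424]
 [ 0.      0.      0.      1.    ]] 3.775 [-0.3268 -0.3621  0.393 ]
[284.0724 212.1059]
tip off cm [3.462  0.1711 0.0299]
```

View pics/w2.png

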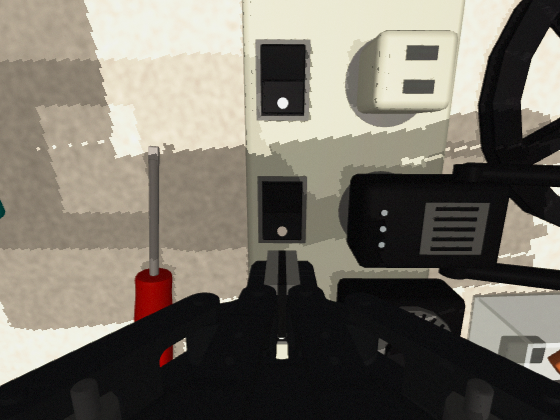

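Switch 2 is at (282,210), with its dot at (282,231), and everything else looks undisturbed. I'll enlarge it to check the tilt.

```bash
python3 - <<'E'
import cv2,numpy as np
im=cv2.imread("pics/w2.png")[30:255,240:325].astype(float)
im=(255*(np.clip(im/255,0,1)**.45)).astype('uint8')
a=cv2.resize(im[:95],None,fx=4,fy=4,interpolation=3);b=cv2.resize(im[130:225],None,fx=4,fy=4,interpolation=3)
cv2.imwrite("pics/w2c.png",np.hstack([a,b]))
E
```

```text
(no output)
```

View pics/w2c.png

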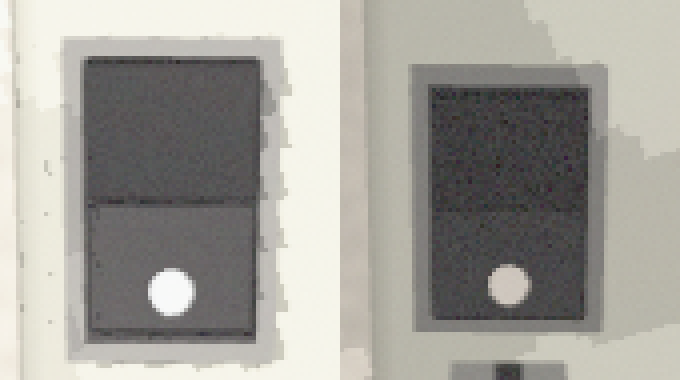

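Compared with switch 1, the dot end of switch 2 is now the raised one: its lower bezel margin is thin. It is off. I'll wait, then descend over the dot end.

```bash
python3 -m creep '{"delta_pos":[[0,0.15,0],[0,0,0],[0,0,0],[0,0,0],[0,0,0],[0,0,0],[0,0,0],[0,0,0],[0,0,0],[0,0,0],[0,0,0],[0,0,0],[0,0,0],[0,0,0],[0,0,0],[0,0,0],[0,0,0],[0,0,0],[0,0,0],[0,0,0]],"delta_rot":[[0,0,0],[0,0,0],[0,0,0],[0,0,0],[0,0,0],[0,0,0],[0,0,0],[0,0,0],[0,0,0],[0,0,0],[0,0,0],[0,0,0],[0,0,0],[0,0,0],[0,0,0],[0,0,0],[0,0,0],[0,0,0],[0,0,0],[0,0,0]],"grip":[-1,-1,-1,-1,-1,-1,-1,-1,-1,-1,-1,-1,-1,-1,-1,-1,-1,-1,-1,-1]}'
python3 -m creep '{"delta_pos":[[0,0,0],[0,0,0],[0,0,0],[0,0,0],[1.2,0,0],[1.0,0,0],[0.2,0,0],[0.2,0,0]],"delta_rot":[[0,0,0],[0,0,0],[0,0,0],[0,0,0],[0,0,0],[0,0,0],[0,0,0],[0,0,0]],"grip":[-1,-1,-1,-1,-1,-1,-1,-1]}'
```

```text
clock: 6.32
ee_pos: [0.5056, -0.0281, 0.1414]
orientation: [0.697, 1.568, 0.401]
contact_force: [0.6, 0.3, 0.2]
gripper_width: 0.0003
clock: 7.32
ee_pos: [0.5052, -0.028, 0.113]
orientation: [0.986, 1.568, 0.689]
contact_force: [-0.0, 0.6, 0.0]
gripper_width: 0.0001
```

```bash
python3 -m creep '{"delta_pos":[[0.15,-0.05,0.1],[0.15,0,0]],"delta_rot":[[0,0,0],[0,0,0]],"grip":[-1,-1]}'; python3 -m creep '{"delta_pos":[[0.15,0,0],[0.1,0,0]],"delta_rot":[[0,0,0],[0,0,0]],"grip":[-1,-1]}'
```

```text
clock: 7.58
ee_pos: [0.5056, -0.0287, 0.11]
orientation: [1.86, 1.569, 1.564]
contact_force: [-0.2, -0.7, 0.2]
gripper_width: 0.0001
clock: 7.82
ee_pos: [0.5062, -0.0289, 0.1075]
orientation: [0.947, 1.568, 0.65]
contact_force: [-1.4, 0.1, 3.3]
gripper_width: 0.0
```

```bash
python3 -m creep '{"delta_pos":[[-1.5,0,0],[-2,0,0],[0,0,0]],"delta_rot":[[0,0,0],[0,0,0],[0,0,0]],"grip":[-1,-1,-1]}'
python3 - <<'E'
from h import *
import cv2
T,s=pose(); im=arm.snapshot("wrist"); print(T[:3,3],s["clock"],s["contact_force"])
im=im[:,:,::-1]; cv2.imwrite("pics/w3.png",im)
g=(255*(im/255.)**.45).astype('uint8')
cv2.imwrite("pics/w3c.png",cv2.resize(g[30:270,200:360],None,fx=2.5,fy=2.5,interpolation=3))
E
```

```text
clock: 8.2
ee_pos: [0.5069, -0.0291, 0.1451]
orientation: [0.579, 1.567, 0.283]
contact_force: [0.1, 0.7, -0.1]
gripper_width: 0.0002
[ 0.5068563  -0.02906783  0.14512634] 8.2 [ 0.13156192  0.72620803 -0.14750614]
```

View pics/w3c.png

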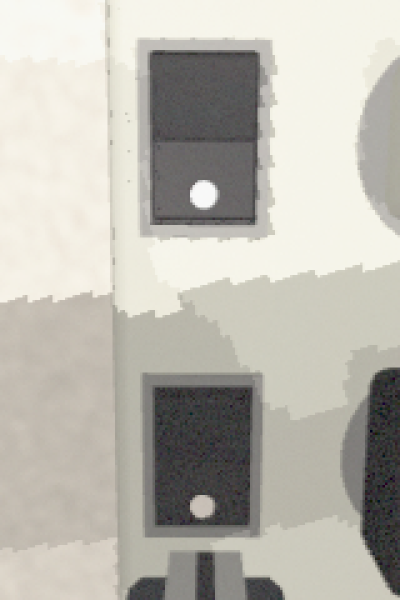

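The bottom margin has widened and the top one has narrowed, which matches ON. I'll withdraw and make one more check of all the switches.

```bash
python3 -m creep '{"delta_pos":[[-3,0,0],[-4,0,0],[-4,-1,-1],[-4,-3,-2],[0,-3,-2],[0,0,0],[0,0,0]],"delta_rot":[[0,0,0],[0,0,0],[0,0,0],[0,0,0],[0,0,0],[0,0,0],[0,0,0]],"grip":[-1,-1,-1,-1,-1,-1,-1]}'
python3 - <<'E'
from h import *
import cv2
T,s=pose(); im=arm.snapshot("wrist")[:,:,::-1]; sd=arm.snapshot("side")[:,:,::-1]
c=arm.get_calibration("side"); f=210/np.tan(np.radians(c["vfov"]/2)); p=np.array(c["world_to_cam"])@[.5116,-.013,.035,1]; u=f*p[:2]/p[2]+[c["cx"],c["cy"]]
pw=proj(T,[.5116,-.013,.035]); print(T[:3,3],s["joint_vel"].round(3),u,pw,f/p[2])
g=lambda i:(255*(i/255.)**.5).astype('uint8')
def crop(i,u,w,h,k):
    x=int(np.clip(u[0]-w/2,0,560-w));y=int(np.clip(u[1]-h/2,0,420-h)); return cv2.resize(g(i[y:y+h,x:x+w]),None,fx=k,fy=k,interpolation=2)
cv2.imwrite("pics/f.png",np.hstack([crop(im,pw,130,200,3),crop(sd,u,130,200,3)]))
E
```

```text
clock: 9.12
ee_pos: [0.4345, -0.0822, 0.2955]
orientation: [2.915, 1.567, 2.619]
contact_force: [0.0, 0.7, -0.1]
gripper_width: -0.0
[ 0.43450858 -0.08219329  0.29554231] [-0.008 -0.003  0.021 -0.004  0.007 -0.   ] [270.99701879 225.96457595] [338.85699707 102.79765526] 421.48151449973324
```

View pics/f.png

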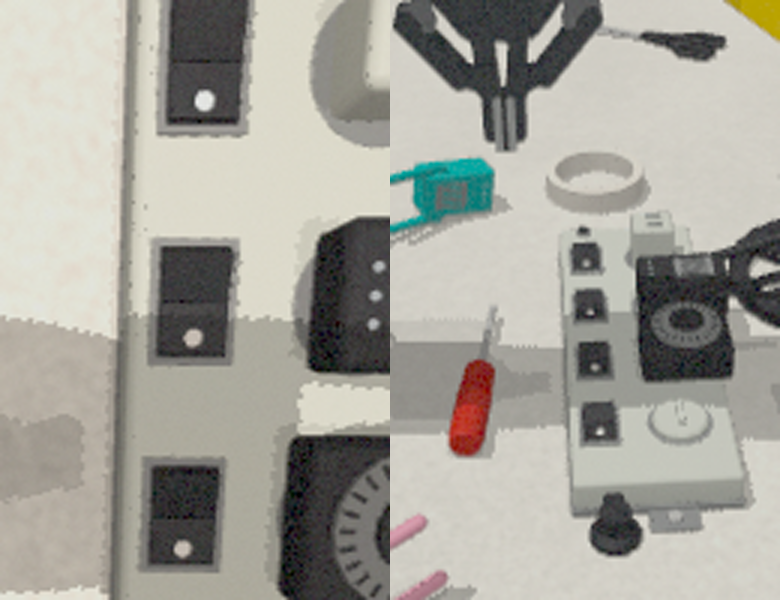

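Left view: switches 1, 2 and 3 look identical, with the dot end flat and the upper half longer. Right view: all four rockers look alike, the plugs are in place and the arm is clear.

```bash
python3 -c "
from station import arm; print(arm.finish_job())"
```

```text
the job is handed in; nothing more can be done
None
```

I power-cycled the gateway at its own switch, switch 2, and handed the job in at about 9 s on the robot's clock. The gateway is in socket 2, between the charger and the timer.

- **Off:** With the closed fingertips I pressed the raised +y end. The force rose to about 4 N and then dropped as the rocker snapped over. A close picture then showed the dot end raised.
- **Wait:** The switch stayed off for a little over 4 s.
- **On:** I pressed the raised dot end and met it lying flat at its home height, at about 3.3 N. I then withdrew to a TCP height of 0.30 m, touching nothing.

**Last checks:** In the final wrist picture switch 2 looks like switches 1 and 3. In the side picture all four rockers look alike, and the plugs and the items in view showed no sign of having moved. At that scale the side view gives only coarse evidence of tilt. The snap to ON fell between two force readings, so I judge it from the height at contact and the pictures. No check failed or disagreed.

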